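# Lay the wooden spoon down on its rest

### The job

A small wooden spoon and a pastry brush stand upright in two wooden stands. Pinch the spoon by the sides of its bowl, lift it out, press the end of its handle on the white spoon rest and lay it over so that it pivots between your fingers; let go only once it lies flat, lengthwise and centred on the rest. Leave the brush standing in its stand.

Things in the scene. Friction and masses are not known exactly. Their poses are not given: they have to be found in the camera images.
- wood_spoon: Loose wooden spoon, 120 mm long, about 45 g, standing bowl up in its stand within 7 degrees of upright, top 128 mm above the worktop. Straight handle 12 wide, 9 thick; bowl 10 thick, widest (26 mm) 11 mm from its end. Origin: mid length and width, on one face (mid thickness z = +5 mm). y along it: bowl end -60, handle end +60 mm; x across its width. Either face may end up on top.
- brush: Loose round pastry brush, 161 mm long, wooden handle 16 to 22 mm thick, pale bristles up, standing in the other stand; its top is about 170 mm above the worktop. Origin: beside the middle of its length; y along it, towards the handle end. To be left standing.
- spoon_stand: The spoon's stand, fixed: dark wooden block 56 x 56 mm, 46 mm high, with an upright slot 12 mm (its x) by 15 mm (its y), 38 mm deep, in the middle of its top. The spoon's width lies along the stand's y. Origin: centre of its underside, on the worktop. The brush's stand looks the same but has a round hole; the stands may change places.
- spoon_rest: White oblong flat spoon rest with a thin blue line near its edge, fixed: 80 mm (its x) by 190 mm (its y), flat top 9 mm above the worktop. Origin: centre of its underside. Between it and the stands is a coffee mill up to 0.24 m tall, its crank knob towards the stands.
Not all that is in view belongs to the job. Of the things that look like the spoon_rest, the smaller one is meant.

How it is judged:
By the outcome, as a careful person would: the job done as asked, in the order asked, and still so for the second after the job is handed in, with the robot touching nothing.
It also fails if it takes over 54 s, if anything falls off the work surface, if the arm or the gripper's body presses on something with over 40 N, if the wrist force passes 120 N, or if a joint passes its speed limit or range.

### The arm

A 6-joint arm with a two-finger parallel gripper is mounted at the origin on a cart in front of the work surface, level with it; the furniture and walls round the work are solid. World frame = base frame: x ahead of the robot, y to its left, z up, the work surface at z = 0. Lengths are in mm, angles in rad, forces in N, time in s.
With the tool pointing down it reaches from about 275 to 750 mm from the base axis. Payload 10.2 kg.
Tool frame: the origin (TCP) lies between the finger pads; the fingertips stand 14 mm ahead of it and the grasp point (between the pads) lies 5 mm behind it (tip_reach is the distance from the TCP to the fingertips, in mm); z points along the fingers, y is the line along which they close (so a half turn about z gives the same grasp; the last joint's range is limited). The gripper opens to 85 mm and grips with 20 to 120 N. Pads are 22 mm wide; open, the fingers measure 114 mm over their backs; the gripper's body (76 mm by 85 mm) begins 54 mm behind the grasp point. The pads swing forward as they close: fully open they stand 13 mm farther back than shut.
Start: joints at [-1.483, 0.313, 1.498, -0, 1.331, -0.223], TCP at [160.543, -499.857, 245.294] pointing down, gripper open.
Joint ranges: [-2.94, 2.94], [-0.97, 2.17], [0.19, 2.56], [-1.23, 4.37], [0.02, 3.11], [-2.88, 2.88]. Speed limits (rad/s): [2.39, 2.39, 3.01, 3.14, 3.14, 3.14].

### API

Orientations are given as a unit quaternion [w, x, y, z].
In Python, from rig import * gives the robot as it stands.
- The arm moves only by the tool arm_command, never from a script. Its argument "steps" is a list that holds one entry, the list of rows, each a list of 7 numbers: the opening, from 0 (shut) to 1 (fully open), then the shift along the tool's x, y, z each as a share of 0.05 m, from -1 to 1, then the turn, a rotation vector about the tool's x, y, z each as a share of 0.15 rad, from -1 to 1. A call has 1 to 8 rows; each row shifts and turns the commanded pose from where the row before left it, along the tool's axes as they then stand; what a row does not reach is not made up. A row lasts 1/8 s, in which the tool goes at most 62.5 mm and 10.7 degrees, less where a joint would pass 70% of its speed; a pose out of reach is approached as far as the arm can. A call with a number of a shift or a turn outside -1 to 1 is refused whole. A call with a gripper value outside its range is refused whole. The fingers move at their own pace and stop on an object; "squeeze" is the grip in N (left out, the last holds). Time passes only in rows, so rows that do not move let the fingers close. It gives the time, the measured TCP pose, the force, the opening and the grip force at its end, in the units of the state.
- sense(): the state, without advancing time (a new reading comes with each control period).
- capture(name): name is "scene" or "top" or "wrist"; returns the picture (420x560x3 uint8, red, green, blue); there is no depth.
- get_calibration(name): a dict with "intrinsics" (3x3 intrinsics, pixels), "rvec" (rotation vector, rad) and "tvec" (3), from world to camera coordinates, as OpenCV has them; the wrist camera has in their place "T_tool_cam" (4x4, takes a point from camera to tool coordinates, whose origin is the TCP and whose axes are the flange's). Camera axes: x right, y down, z forward; pixel columns grow to the right and rows downward; lengths in mm; the calibration is good to about 2 mm. A picture is of the moment at which its call begins: read the wrist's pose just before it. get_calibration takes no time and is no camera call.
- finish_job(): hands the job in; it is judged then, once.
The state is a dict: "time_s": time; "joints": joint angles; "dq": joint speeds; "tau": joint torques, N m; "eef_pos": TCP position; "ee_rot": TCP orientation; "force": force on the tool from outside, world axes, zero at the start; "wrist_torque": the same for the moment, N m; "grip_width": opening from 0.0 (shut) to 1.0 (fully open); "grip_force": force on a finger pad.
Only numpy, scipy, OpenCV 4.12 (cv2) and the standard library are available. Lean on these libraries where they do the work, as an engineer would, in place of code of your own. Each camera call takes 0.05 s, during which the arm holds its last target. There are 200 camera calls.

## Working session

There is one attempt and no reset: what is moved stays moved. The work goes in short steps, Python scripts to look and compute and a tool call to move; the robot and the scene stay as the last step left them, time stands still between calls to the robot, and variables do not carry over. Pictures are saved under pics/ and viewed, at most 10 in all, crops included, and the job is handed in when it is done.

Besides the shell and the picture viewer there is one more tool, called after "Call:" as name(argument=value, ...), one argument or row to a line, values as JSON. arm_command: Moves the arm, as the interface text tells. Its arguments: {"type":"object","properties":{"steps":{"type":"array"},"squeeze":{"type":"number"}},"required":["steps"]}

```bash
mkdir -p pics; ls
python3 - <<'E'
from rig import *
import cv2,numpy as np
s=sense();print(s)
a=capture("scene");b=capture("top")
for n,i in(("scene",a),("top",b)):
    cv2.imwrite(f"pics/{n}0.png",i[...,::-1])
    c=get_calibration(n);R=cv2.Rodrigues(np.array(c["rvec"],float))[0];print(n,c["intrinsics"],-R.T@np.array(c["tvec"],float).ravel(),R)
print(get_calibration("wrist"))
E
```

```text
pics
{'time_s': 0.0, 'joints': array([-1.48340931e+00,  3.13451097e-01,  1.49844460e+00, -3.55053268e-06,
        1.33100807e+00, -2.23388870e-01]), 'dq': array([ 0.00067577,  0.00167771, -0.00152204, -0.00058418, -0.00113384,
        0.00078892]), 'tau': array([-1.13557817e-03, -4.12269044e+01, -2.59748125e+01, -2.39046940e-04,
        4.16213574e-03,  1.71244555e-06]), 'eef_pos': array([ 160.51498044, -499.60355853,  244.73167645]), 'ee_rot': array([-6.54159827e-04,  9.87951288e-01,  1.54763763e-01,  4.28239781e-05]), 'force': array([-1.05283832, -0.0318765 , -0.00994211]), 'wrist_torque': array([0.01923735, 0.03207954, 0.04197477]), 'grip_force': 0.0, 'grip_width': 1.002510482007278}
scene [[411.19593944   0.         274.78022427]
 [  0.         411.19593944 210.06388511]
 [  0.           0.           1.        ]] [-152.53737621  190.85205434  914.80659877] [[-0.46818351 -0.88353933  0.01274593]
 [-0.64491637  0.33180645 -0.68846739]
 [ 0.60405883 -0.33054914 -0.72515529]]
top [[418.9607482    0.         278.0741839 ]
 [  0.         418.9607482  208.39849609]
 [  0.           0.           1.        ]] [ 267.6945289  -156.12083584 1233.37839972] [[ 1.33917818e-02 -9.99904330e-01  3.46278139e-03]
 [-9.79554190e-01 -1.38142973e-02 -2.00705638e-01]
 [ 2.00734273e-01 -7.04175908e-04 -9.79645475e-01]]
{'intrinsics': array([[366.83147504,   0.        , 282.21311467],
       [  0.        , 366.83147504, 206.64701239],
       [  0.        ,   0.        ,   1.        ]]), 'T_tool_cam': array([[ 5.00464312e-05, -9.64937795e-01, -2.62478664e-01,
         6.74316344e+01],
       [ 9.99999971e-01,  1.10340304e-04, -2.14970234e-04,
         3.05522484e-01],
       [ 2.36394879e-04, -2.62478645e-01,  9.64937773e-01,
        -1.28957039e+02],
       [ 0.00000000e+00,  0.00000000e+00,  0.00000000e+00,
         1.00000000e+00]])}
```

View pics/scene0.png

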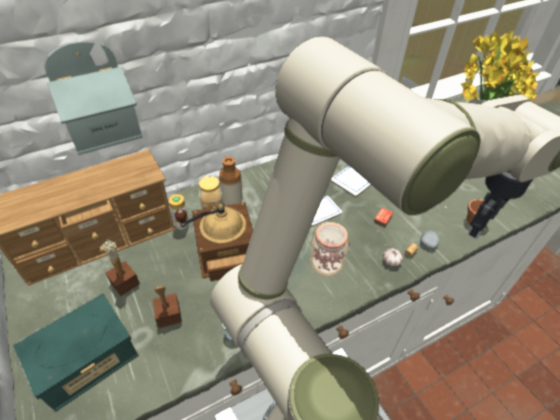

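View pics/top0.png

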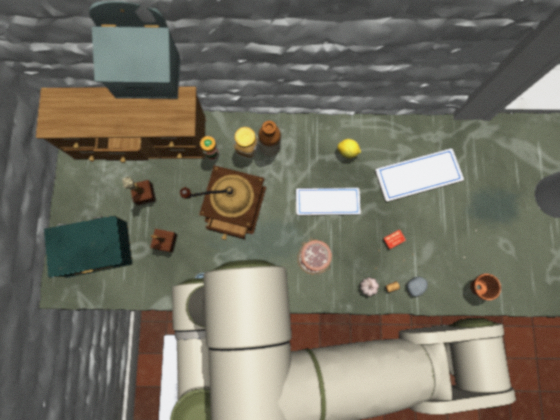

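The scene view shows the brush in its stand at (122,278), and the spoon in its stand at (167,310), top at about (160,290). The top view shows the spoon stand at (163,240), the brush stand at (143,192), the small white rest at (328,201), and the mill knob at (185,192).

```bash
cat > h.py <<'E'
from rig import *
import cv2,numpy as np
from scipy.spatial.transform import Rotation as Ro
def cam(name,s=None):
    c=get_calibration(name);K=np.array(c["intrinsics"])
    if name=="wrist":
        s=s or sense();q=s["ee_rot"];T=np.array(c["T_tool_cam"]);Rt=Ro.from_quat([q[1],q[2],q[3],q[0]]).as_matrix()
        Rc=Rt@T[:3,:3];return K,Rc,Rt@T[:3,3]+s["eef_pos"]
    R=cv2.Rodrigues(np.array(c["rvec"],float))[0];return K,R.T,-R.T@np.array(c["tvec"],float).ravel()
def ray(C,uv):
    K,Rc,o=C;d=Rc@np.linalg.solve(K,[uv[0],uv[1],1]);return o,d/np.linalg.norm(d)
def onz(C,uv,z):
    o,d=ray(C,uv);return o+d*(z-o[2])/d[2]
def tri(C1,u1,C2,u2):
    o1,d1=ray(C1,u1);o2,d2=ray(C2,u2);A=np.c_[d1,-d2];t=np.linalg.lstsq(A,o2-o1,rcond=None)[0]
    p,q=o1+t[0]*d1,o2+t[1]*d2;return (p+q)/2,np.linalg.norm(p-q)
def proj(C,p):
    K,Rc,o=C;v=K@(Rc.T@(np.array(p)-o));return v[:2]/v[2]
def big(mask,x0,y0,x1,y1):
    m=np.zeros(mask.shape,np.uint8);m[y0:y1,x0:x1]=mask[y0:y1,x0:x1]
    cs=cv2.findContours(m,cv2.RETR_EXTERNAL,cv2.CHAIN_APPROX_NONE)[0];return max(cs,key=cv2.contourArea)
E
python3 - <<'E'
from h import *
t=cv2.imread("pics/top0.png");C=cam("top");S=cam("scene")
m=(t.min(2)>170).astype(np.uint8)*255
c=big(m,285,180,370,222);r=cv2.minAreaRect(c);b=cv2.boxPoints(r);print(r)
P=np.array([onz(C,p,9)[:2] for p in b]);print(P,P.mean(0))
for i in range(2):
    e=P[i+1]-P[i];print(np.linalg.norm(e),np.degrees(np.arctan2(e[1],e[0])))
for n,uv in(("spoonstand",(163,240)),("brush",(143,192)),("jar",(315,255)),("mill",(232,195))): print(n,onz(C,uv,46))
print("knob",tri(C,(185,192),S,(180,215)));print("spoon top",onz(C,(160,235),128),onz(S,(160,290),128))
cv2.imwrite("pics/z.png",cv2.resize(t[165:265,110:210],None,fx=6,fy=6,interpolation=cv2.INTER_CUBIC))
E
```

```text
((328.0, 201.0), (26.0, 64.0), 90.0)
[[ 582.08289968 -210.17777525]
 [ 584.83882304 -403.16803285]
 [ 504.99430694 -401.10270245]
 [ 502.31633429 -210.56094927]] [ 543.55809099 -306.25236495]
193.00993405294332 -89.18186520070715
79.87122348824869 178.51826601403397
spoonstand [414.57014521 169.29457138  46.        ]
brush [554.20296304 237.1170976   46.        ]
jar [ 377.88690305 -263.2446973    46.        ]
mill [548.91171334 -22.3349249   46.        ]
knob (array([513.78844723,  75.03589869, 218.49639691]), np.float64(1.0476660054626152))
spoon top [417.65504099 155.69510151 128.        ] [403.32623988 173.1398874  128.        ]
```

View pics/z.png

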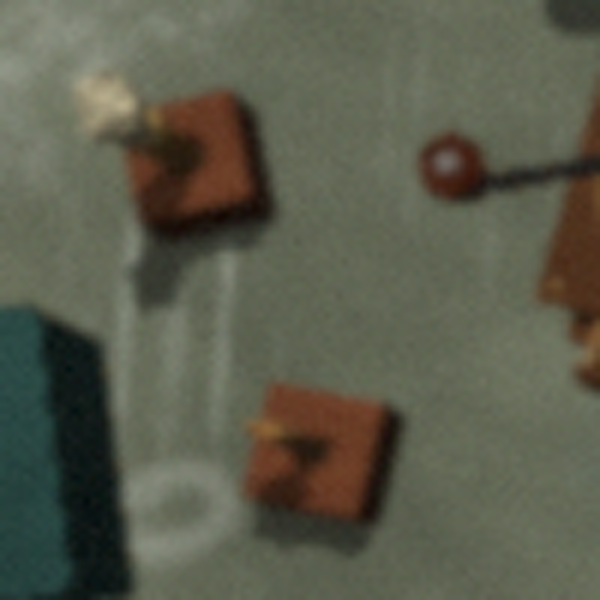

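The crop shows the spoon top leaning out at crop (265,430), and the stand turned about 9°. I'll move the wrist camera there.

Call:
arm_command(
  steps=[
    [[1,0.2,-0.2,-0.8,0,0,0],[1,0.55,-0.7,-0.5,0,0,0],[1,0.55,-0.7,0,0,0,0],[1,0.55,-0.7,0,0,0,0],[1,0.55,-0.7,0,0,0,0],[1,0.55,-0.7,0,0,0,0],[1,0.55,-0.7,0,0,0,0],[1,0.55,-0.7,0,0,0,0]],
  ],
)

```text
time_s: 1.1
eef_pos: [275.5, -193.7, 310.2]
ee_rot: [-0.0, 0.988, 0.155, 0.0]
force: [0.6, 0.0, -0.0]
grip_width: 1.001
grip_force: 0.0
```

Call:
arm_command(
  steps=[
    [[1,0.55,-0.7,0,0,0,0],[1,0.55,-0.7,0,0,0,0],[1,0.55,-0.7,0,0,0,0],[1,0.55,-0.7,0,0,0,0],[1,0.55,-0.7,0,0,0,0],[1,0.55,-0.7,0,0,0,0],[1,0.5,-0.7,0,0,0,0],[1,0,0,0,0,0,0]],
  ],
)

```text
time_s: 2.1
eef_pos: [381.3, 98.1, 309.9]
ee_rot: [-0.0, 0.988, 0.157, -0.001]
force: [-0.2, -0.4, -0.1]
grip_width: 0.997
grip_force: 0.0
```

Run:
```python
from h import *
s=sense();print(s["time_s"],s["eef_pos"],s["ee_rot"],s["joints"]);C=cam("wrist",s);i=capture("wrist")
cv2.imwrite("pics/w1.png",i[...,::-1]);np.savez("w1.npz",K=C[0],R=C[1],o=C[2])
print(proj(C,[415,169,46]),proj(C,[410,165,128]))
```

```text
2.1 [381.30254982  98.09742517 309.85588329] [-2.32097719e-04  9.87621109e-01  1.56857227e-01 -5.48712966e-04] [-4.82010528e-02 -2.95896697e-02  1.72692206e+00  2.32068474e-04
  1.44542937e+00  1.20755071e+00]
[227.52189853 119.93654114] [216.24454146 130.83456797]
```

View pics/w1.png

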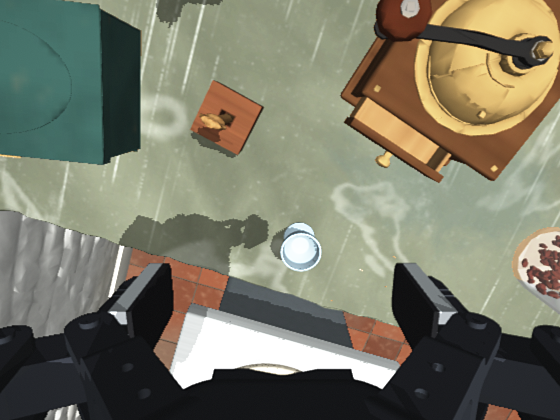

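The wrist view shows the spoon bowl at (211,122) in its stand (227,117). The teal box is left of x=140, the mill is right of x=340, and there is a drinking glass at (300,245). I'll go above the spoon for a second view.

Call:
arm_command(
  steps=[
    [[1,0.5,-0.6,0.3,0,0,0],[1,0.5,-0.6,0.3,0,0,0],[1,0,0,0,0,0,0],[1,0,0,0,0,0,0]],
  ],
)

```text
time_s: 2.65
eef_pos: [410.5, 167.5, 280.5]
ee_rot: [0.0, 0.988, 0.154, -0.0]
force: [0.6, -0.5, 0.8]
grip_width: 1.001
grip_force: 0.0
```

Run:
```python
from h import *
s=sense();print(s["time_s"],s["eef_pos"],s["ee_rot"],s["joints"]);C=cam("wrist",s);i=capture("wrist")[...,::-1].copy()
cv2.imwrite("pics/w2.png",i);np.savez("w2.npz",K=C[0],R=C[1],o=C[2])
p=proj(C,[412,170,100]).astype(int);print(p)
a=cv2.imread("pics/w1.png")[70:170,170:290]
x0,y0=max(p[0]-100,0),max(p[1]-90,0);print(x0,y0)
b=i[y0:y0+200,x0:x0+200]
cv2.imwrite("pics/z2.png",np.hstack([cv2.resize(a,(400,333)),np.pad(cv2.resize(b,(400,400))[:333],((0,0),(0,0),(0,0)))]))
```

```text
2.65 [410.54716816 167.54071848 280.53749428] [ 1.80780374e-04  9.88025451e-01  1.54290882e-01 -5.22310664e-06] [ 1.22280691e-01  1.04351982e-01  1.66325433e+00 -3.68829306e-04
  1.37398500e+00  1.38332973e+00]
[279 185]
179 95
```

View pics/z2.png

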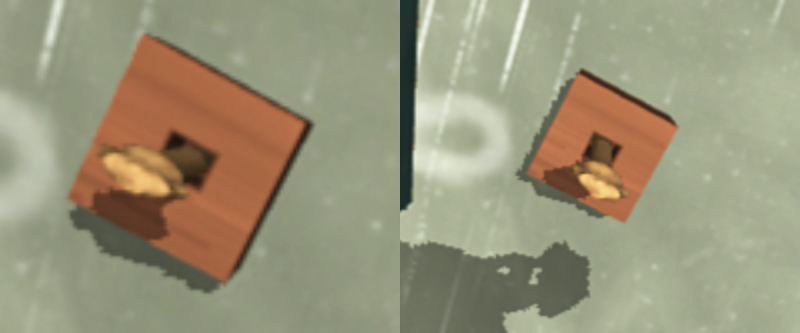

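The left crop (w1) shows the bowl at crop (143,170). The right crop (w2) shows it at about pixel (279,185), with the width running down-right. The stand is visible around it.

Run:
```python
from h import *
Cs=[];E=[];Q=[]
for n,(u,v) in(("w1",(211,122)),("w2",(279,185))):
    z=np.load(n+".npz");C=(z["K"],z["R"],z["o"]);Cs.append(C)
    im=cv2.imread(f"pics/{n}.png");print(n,im[v,u],im[v-25,u+15])
    h=cv2.cvtColor(im,cv2.COLOR_BGR2HSV)
    m=((h[...,0]>=12)&(h[...,0]<25)&(h[...,2]>110)&(h[...,1]>70)).astype(np.uint8)*255
    c=big(m,u-30,v-25,u+30,v+25);r=cv2.minAreaRect(c);print(r,cv2.contourArea(c))
    c=c.reshape(-1,2).astype(float)
    (vx,vy,x0,y0)=cv2.fitLine(c.astype(np.float32),cv2.DIST_L2,0,.01,.01).ravel()
    d=np.array([vx,vy]);d*=np.sign(d[0]);t=c@d;e=[c[t>t.max()-1].mean(0),c[t<t.min()+1].mean(0)];E.append(e);print(e)
    ms=((h[...,0]<25)&(h[...,1]>70)&(h[...,2]>70)).astype(np.uint8)*255
    cs=big(ms,u-60,v-60,u+70,v+60);rs=cv2.minAreaRect(cs);print(rs,onz(C,rs[0],46));Q.append(rs[0])
    b=[onz(C,p,46)[:2] for p in cv2.boxPoints(rs)];f=[b[i+1]-b[i] for i in range(2)];print([(np.linalg.norm(g),np.degrees(np.arctan2(g[1],g[0]))) for g in f])
P=[tri(Cs[0],E[0][k],Cs[1],E[1][k]) for k in(0,1)];print(P)
print("standc",tri(Cs[0],Q[0],Cs[1],Q[1]))
a,b=P[0][0],P[1][0];print("mid",(a+b)/2,"w",np.linalg.norm(a-b),np.degrees(np.arctan2((a-b)[1],(a-b)[0])))
for k in(0,1):print([onz(Cs[k],e,117) for e in E[k]])
```

```text
w1 [122 194 239] [ 68 103 169]
((212.5, 120.5), (15.0, 27.0), 90.0) 271.0
[array([225.5, 127.5]), array([199.25, 114.5 ])]
((225.2000274658203, 117.10000610351562), (56.79612731933594, 56.34891128540039), 26.56505012512207) [417.01892878 172.08084992  46.        ]
[(np.float64(57.87120977927568), np.float64(-11.991074032106809)), (np.float64(56.86360990839231), np.float64(-97.81625182540324))]
w2 [102 167 221] [ 72 107 175]
((278.70001220703125, 184.9000244140625), (25.491174697875977, 19.230182647705078), 63.43495178222656) 331.0
[array([291.66666667, 192.        ]), array([265.33333333, 178.        ])]
((280.1465759277344, 168.60394287109375), (57.676666259765625, 58.66758728027344), 27.21611213684082) [417.54954188 171.62905837  46.        ]
[(np.float64(58.462686202789044), np.float64(-10.38978570013859)), (np.float64(56.6044240001912), np.float64(-99.11708910172233))]
[(array([413.68102714, 159.89785463, 117.63127011]), np.float64(0.6573087951523232)), (array([417.56996363, 183.96562926, 116.76155658]), np.float64(0.3725133348209539))]
standc (array([417.38900741, 171.80904178,  46.92383412]), np.float64(0.667151765899554))
mid [415.62549538 171.93174195 117.19641335] w 24.395450483192956 -99.17867466970516
[array([413.91412847, 159.82676982, 117.        ]), array([417.42360358, 184.00503908, 117.        ])]
[array([413.24737411, 159.97897842, 117.        ]), array([417.78710057, 183.88774336, 117.        ])]
```

Call:
arm_command(
  steps=[
    [[0.6,0,0,0.5,0,0,0.78],[0.6,0,0,0.5,0,0,0.78],[0.6,0,0,0.4,0,0,0.78],[0.6,0,0,0.2,0,0,0.78],[0.6,0,0,0,0,0,0],[0.6,0,0,0,0,0,0]],
  ],
  squeeze=20,
)

```text
time_s: 3.45
eef_pos: [410.9, 168.2, 201.1]
ee_rot: [-0.0, 0.997, -0.078, 0.001]
force: [-0.7, 0.8, 0.3]
grip_width: 0.595
grip_force: 0.0
```

```bash
cat >> h.py <<'E'
def rel(target,s=None):
    s=s or sense();q=s["ee_rot"];R=Ro.from_quat([q[1],q[2],q[3],q[0]]).as_matrix()
    y=R[:,1];print("pos",s["eef_pos"].round(1),"tool d(mm)",(R.T@(np.array(target)-s["eef_pos"])).round(1),"y ang",np.degrees(np.arctan2(y[1],y[0])).round(2),"tilt",R[:,2].round(4),"q",s["joints"].round(2),"F",s["force"].round(1),"t",s["time_s"])
E
python3 - <<'E'
from h import *
rel([415.6,171.9,127])
s=sense();C=cam("wrist",s);i=capture("wrist")[...,::-1].copy();cv2.imwrite("pics/w3.png",i)
print(proj(C,[415.6,171.9,117]),proj(C,[415.6,171.9,128]))
E
```

```text
pos [410.9 168.2 201.1] tool d(mm) [ 4.  -4.4 74.1] y ang -98.92 tilt [ 1.4e-03  1.0e-04 -1.0e+00] q [ 0.12  0.18  1.79 -0.    1.17  1.85] F [-0.7  0.8  0.3] t 3.45
[275.36091344 215.43492376] [274.99485638 220.85940692]
```

View pics/w3.png

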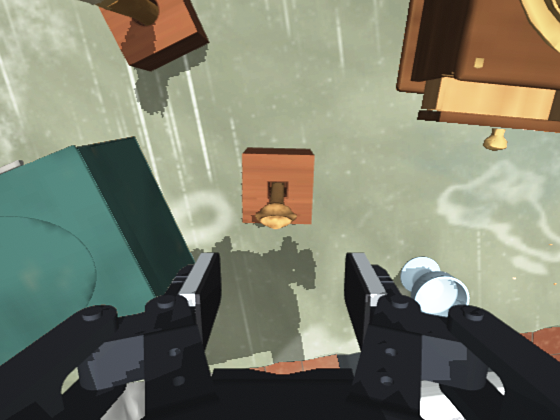

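The bowl is at (275,217), where predicted. Descending.

Call:
arm_command(
  steps=[
    [[0.6,0.08,-0.09,0.4,0,0,0],[0.6,0,0,0.4,0,0,0],[0.6,0,0,0.4,0,0,0],[0.6,0,0,0.28,0,0,0],[0.6,0,0,0,0,0,0],[0.6,0,0,0,0,0,0]],
  ],
)

```text
time_s: 4.25
eef_pos: [415.7, 172.5, 127.0]
ee_rot: [-0.0, 0.997, -0.078, 0.001]
force: [0.5, 0.1, 0.5]
grip_width: 0.596
grip_force: 0.0
```

Run:
```python
from h import *
rel([415.6,171.9,127])
s=sense();C=cam("wrist",s);i=capture("wrist")[...,::-1].copy();cv2.imwrite("pics/w4.png",i)
p=proj(C,[415.6,171.9,128]).astype(int);print(p,proj(C,[415.6,171.9,117]))
h=cv2.cvtColor(i,cv2.COLOR_BGR2HSV);m=((h[...,0]>=12)&(h[...,0]<25)&(h[...,2]>110)&(h[...,1]>70)).astype(np.uint8)*255
print(cv2.boundingRect(big(m,p[0]-60,p[1]-60,p[0]+60,min(p[1]+40,419))))
```

```text
pos [415.7 172.5 127. ] tool d(mm) [0.  0.6 0. ] y ang -98.99 tilt [ 1.3e-03  2.0e-04 -1.0e+00] q [0.13 0.29 1.87 0.   0.98 1.86] F [0.5 0.1 0.5] t 4.25
[284 288] [284.09766912 275.78163211]
(254, 255, 62, 46)
```

Call:
arm_command(
  steps=[
    [[0,0,0,0,0,0,0],[0,0,0,0,0,0,0],[0,0,0,0,0,0,0],[0,0,0,0,0,0,0]],
  ],
  squeeze=25,
)

```text
time_s: 4.8
eef_pos: [415.6, 172.5, 126.8]
ee_rot: [-0.0, 0.997, -0.079, 0.001]
force: [-0.6, 0.4, 5.2]
grip_width: 0.249
grip_force: 24.4
```

Call:
arm_command(
  steps=[
    [[0,0,0,-0.2,0,0,0],[0,0,0,-0.3,0,0,0],[0,0,0,-0.3,0,0,0],[0,0,0,-0.3,0,0,0],[0,0,0,-0.3,0,0,0],[0,0,0,0,0,0,0]],
  ],
)

```text
time_s: 5.55
eef_pos: [415.5, 172.5, 197.2]
ee_rot: [-0.0, 0.997, -0.079, 0.001]
force: [-0.4, -0.0, -0.7]
grip_width: 0.247
grip_force: 24.5
```

Run:
```python
from h import *
rel([543,-246,395]);s=sense();print(s["grip_width"],s["grip_force"])
C=cam("wrist");i=capture("wrist")[...,::-1].copy();cv2.imwrite("pics/w5.png",i);b=capture("scene")[...,::-1]
S=cam("scene");p=proj(S,[415,172,150]).astype(int);print(p)
b=b[p[1]-70:p[1]+70,max(0,p[0]-70):p[0]+70]
cv2.imwrite("pics/z5.png",np.hstack([cv2.resize(i,(420,315)),cv2.resize(b,(315,315))]))
```

```text
pos [415.5 172.5 197.2] tool d(mm) [ 191.8  393.3 -197.7] y ang -99.01 tilt [ 1.8e-03  2.0e-04 -1.0e+00] q [0.13 0.19 1.78 0.   1.16 1.86] F [-0.4 -0.  -0.7] t 5.55
0.24690760231886522 24.487990101333708
[157 280]
```

View pics/z5.png

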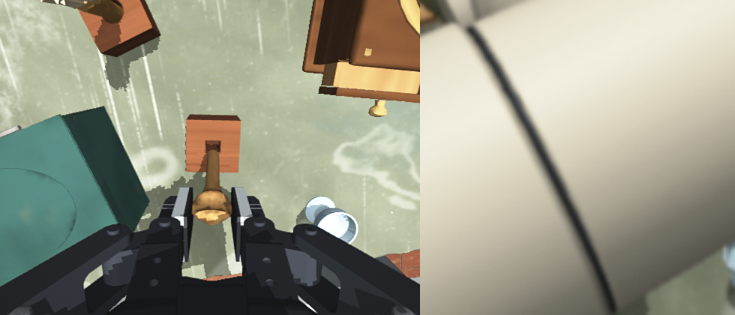

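The spoon is held by its bowl and clear of the slot, hanging straight at crop (212,180). I'll lift high over the mill and travel.

Call:
arm_command(
  steps=[
    [[0,0,0,-0.5,0,0,0],[0,0,0,-0.8,0,0,0],[0,0,0,-0.8,0,0,0],[0,0,0,-0.8,0,0,0],[0,0,0,-0.8,0,0,0],[0,0,0,-0.4,0,0,0],[0,0,0,0,0,0,0]],
  ],
)

```text
time_s: 6.52
eef_pos: [415.5, 172.5, 401.4]
ee_rot: [-0.0, 0.997, -0.079, 0.001]
force: [-1.0, -0.7, -0.1]
grip_width: 0.255
grip_force: 24.6
```

Call:
arm_command(
  steps=[
    [[0,0.17,0.35,0,0,0,0],[0,0.35,0.72,0,0,0,0],[0,0.35,0.72,0,0,0,0],[0,0.35,0.72,0,0,0,0],[0,0.35,0.72,0,0,0,0],[0,0.35,0.72,0,0,0,0],[0,0.35,0.72,0,0,0,0],[0,0.35,0.72,0,0,0,0]],
  ],
)

```text
time_s: 7.52
eef_pos: [502.5, -115.5, 399.3]
ee_rot: [-0.001, 0.997, -0.079, -0.001]
force: [-0.1, -0.4, -0.6]
grip_width: 0.247
grip_force: 24.6
```

Call:
arm_command(
  steps=[
    [[0,0.35,0.72,0,0,0,0],[0,0.35,0.72,0,0,0,0],[0,0.35,0.72,0,0,0,0],[0,0.17,0.35,0,0,0,0],[0,0,0,0,0,0,-0.5],[0,0,0,0,0,0,-0.95],[0,0,0,0,0,0,-0.95],[0,0,0,0,0,0,-0.95]],
  ],
)

```text
time_s: 8.52
eef_pos: [543.0, -247.8, 399.1]
ee_rot: [-0.001, 0.985, 0.174, -0.001]
force: [0.2, 0.2, -1.3]
grip_width: 0.245
grip_force: 24.6
```

Call:
arm_command(
  steps=[
    [[0,0,0,0,0,0,-0.95],[0,0,0,0,0,0,-0.95],[0,0,0,0,0,0,-0.95],[0,0,0,0,0,0,-0.95],[0,0,0,0,0,0,-0.95],[0,0,0,0,0,0,-0.95],[0,0,0,0,0,0,-0.95],[0,0,0,0,0,0,-0.95]],
  ],
)

```text
time_s: 9.52
eef_pos: [543.0, -247.8, 399.1]
ee_rot: [-0.002, 0.735, 0.678, -0.0]
force: [0.2, -0.7, -0.1]
grip_width: 0.248
grip_force: 24.6
```

Run:
```python
from h import *
rel([543,-246,140])
```

```text
pos [ 543.  -247.8  399.1] tool d(mm) [  1.3   0.6 259.1] y ang -4.63 tilt [-0.0027  0.0019 -1.    ] q [-0.62  0.45  0.92 -0.    1.78 -0.54] F [ 0.2 -0.7 -0.1] t 9.525
```

```bash
cat > rest.py <<'E'
from h import *
import sys
n=sys.argv[1];s=sense();C=cam("wrist",s);i=capture("wrist")[...,::-1].copy();cv2.imwrite(f"pics/{n}.png",i);np.savez(n+".npz",K=C[0],R=C[1],o=C[2])
h=cv2.cvtColor(i,cv2.COLOR_BGR2HSV)
m=((h[...,2]>170)&(h[...,1]<45)).astype(np.uint8)*255
m=cv2.morphologyEx(m,cv2.MORPH_CLOSE,np.ones((5,5)))
ct=proj(C,[543.5,-306,9]);best=None
for c in cv2.findContours(m,cv2.RETR_EXTERNAL,cv2.CHAIN_APPROX_NONE)[0]:
    if cv2.contourArea(c)>1500:
        r=cv2.minAreaRect(c);print(np.round(r[0],1),np.round(r[1],1),round(r[2],1),onz(C,r[0],9).round(1))
        W=np.array([onz(C,p.ravel(),9)[:2] for p in c],np.float32);R=cv2.minAreaRect(W);print("  world",np.round(R[0],1),np.round(R[1],1),round(R[2],2))
print("expected px",ct)
E
python3 rest.py r1
```

```text
[133.5 190.5] [58.  49.5] 45.0 [ 324.3 -280.2    9. ]
  world [ 324.4 -280.2] [77.7 79.2] 2.44
[447.2 229.6] [ 73.8 168.5] 10.1 [ 779.5 -376.7    9. ]
  world [ 778.8 -390.7] [260.8 110.1] 83.93
[331.6 124.8] [222.  430.1] 57.0 [ 614.9 -210.3    9. ]
  world [ 598.6 -224.1] [573.3 298.1] 26.02
expected px [285.57957414 195.95238118]
```

View pics/r1.png

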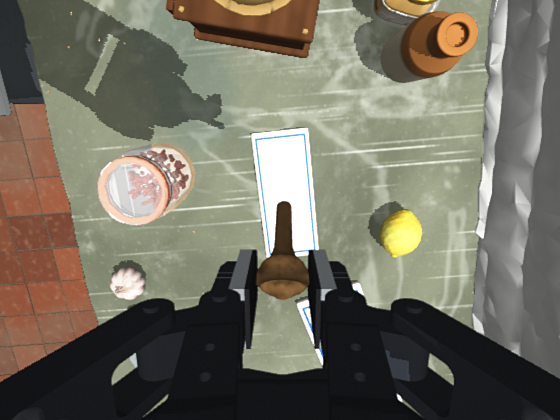

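The rest is at u 252–317, v 128–255, its far end hidden behind the fingers. The spoon hangs straight, handle tip at (284,203). I'll fit the rest's edges here and from a lower view.

```bash
cat > edges.py <<'E'
from h import *
def fit(n,top,bot,l,r,z=9):
    q=np.load(n+".npz");C=(q["K"],q["R"],q["o"]);i=cv2.imread(f"pics/{n}.png")
    g=(i.min(2)>165).astype(np.uint8)*255;g=cv2.morphologyEx(g,cv2.MORPH_CLOSE,np.ones((5,5)))
    c=big(g,l,top,r,bot).reshape(-1,2)
    v0=c[:,1].min()
    L=[];Rr=[]
    for v in range(v0+8,c[:,1].max()-6):
        u=c[c[:,1]==v,0]
        L.append((u.min()-.5,v));Rr.append((u.max()+.5,v))
    um=np.median(c[:,0]);T=[(u,c[(c[:,0]==u)&(c[:,1]<v0+15),1].min()-.5) for u in range(int(um)-15,int(um)+15) if ((c[:,0]==u)&(c[:,1]<v0+15)).any()]
    f=lambda P:cv2.fitLine(np.array([onz(C,p,z)[:2] for p in P],np.float32),cv2.DIST_HUBER,0,.01,.01).ravel()
    l_,r_,t_=f(L),f(Rr),f(T)
    for x in(l_,r_,t_):print(np.degrees(np.arctan2(x[1],x[0])).round(2),x[2:].round(1))
    d=l_[:2]*np.sign(l_[1]);dr=r_[:2]*np.sign(r_[1]);d=(d+dr)/np.linalg.norm(d+dr);nrm=np.array([d[1],-d[0]])
    print("width",(r_[2:]-l_[2:])@nrm);mid=(l_[2:]@nrm+r_[2:]@nrm)/2;end=t_[2:]@d
    print("dir",d,np.degrees(np.arctan2(d[1],d[0])),"centre",mid*nrm+(end-95)*d)
    return C,L,Rr,T
if __name__=="__main__": fit("r1",115,245,235,335)
E
python3 edges.py
```

```text
87.91 [ 500.7 -262.6]
-89.02 [ 584.5 -298.4]
29.6 [ 544.  -197.5]
width 84.140305
dir [0.00964984 0.99995345] 89.44709 centre [ 542.4665  -292.49585]
```

Call:
arm_command(
  steps=[
    [[0,0,0,0.5,0,0,-0.53],[0,0,0,0.8,0,0,0],[0,0,0,0.8,0,0,0],[0,0,0,0.5,0,0,0],[0,0,0,0,0,0,0],[0,0,0,0,0,0,0]],
  ],
)

```text
time_s: 10.32
eef_pos: [543.2, -247.9, 272.0]
ee_rot: [0.0, 0.71, 0.705, 0.0]
force: [-0.6, 1.2, -1.0]
grip_width: 0.249
grip_force: 24.6
```

Run:
```python
from h import *
s=sense();rel([543.5,-246,200]);C=cam("wrist",s);i=capture("wrist")[...,::-1];cv2.imwrite("pics/r2.png",i);np.savez("r2.npz",K=C[0],R=C[1],o=C[2])
for p in([583,-211,9],[503,-211,9]):print(proj(C,p))
import edges;edges.fit("r2",*(lambda a,b:(int(max(a[1]-25,0)),int(a[1]+150),int(min(a[0],b[0])-30),int(max(a[0],b[0])+30)))(proj(C,[583,-211,9]),proj(C,[503,-211,9])))
```

```text
pos [ 543.2 -247.9  272. ] tool d(mm) [ 1.9  0.2 72. ] y ang -0.39 tilt [ 8.e-04 -5.e-04 -1.e+00] q [-0.62  0.46  1.22  0.    1.46 -0.62] F [-0.6  1.2 -1. ] t 10.325
[318.38549092 135.51054027]
[242.34328147 136.04803822]
87.98 [ 501.3 -263.8]
79.37 [ 585.1 -287.2]
6.93 [ 549.6 -185.4]
width 85.92679
dir [0.11022989 0.99390614] 83.671425 centre [ 542.6764  -280.22888]
```

View pics/r2.png

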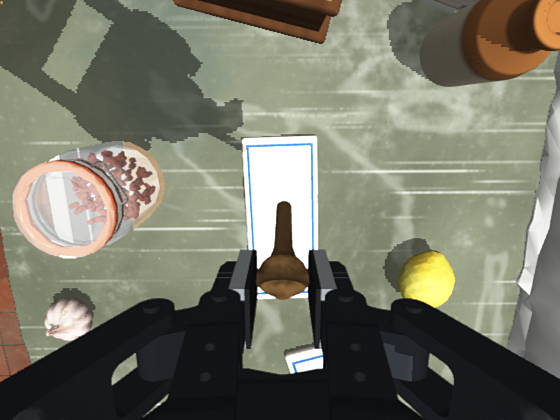

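In r2 the rest's near end runs from (242,138) to (316,136), and the spoon tip is at (284,203). Pale streaks in the worktop spoiled the mask, so I'll tighten it.

Run:
```python
import re
t=open("edges.py").read()
t=t.replace("i.min(2)>165","i.min(2)>200").replace("return C,L","return C,L")
t=t.replace("g=cv2.morphologyEx(g,cv2.MORPH_CLOSE,np.ones((5,5)))","g=cv2.morphologyEx(cv2.morphologyEx(g,cv2.MORPH_CLOSE,np.ones((5,5))),cv2.MORPH_OPEN,np.ones((9,9)))")
open("edges.py","w").write(t)
from edges import *
for z in(9,):
    A=fit("r1",115,235,235,335,z);B=fit("r2",115,240,220,340,z)
def corners(D):
    P=[cv2.fitLine(np.array(x,np.float32),cv2.DIST_HUBER,0,.01,.01).ravel() for x in D[1:]]
    def X(a,b):
        t=np.linalg.solve(np.c_[a[:2],-b[:2]],b[2:]-a[2:]);return a[2:]+t[0]*a[:2]
    return X(P[0],P[2]),X(P[1],P[2])
a,b=corners(A),corners(B);print(a,b)
for k in(0,1):print(tri(A[0],a[k],B[0],b[k]))
```

```text
-88.78 [ 503.4 -281.9]
-88.46 [ 583.6 -288.5]
1.11 [ 554.6 -211.3]
width 80.05562
dir [-0.02402744  0.99971133] 91.3768 centre [ 544.0392 -306.5638]
-88.76 [ 503.3 -267.4]
-88.58 [ 583.1 -273.6]
-0.4 [ 544.7 -211.8]
width 79.65996
dir [-0.02318516  0.9997312 ] 91.32852 centre [ 544.053  -306.7998]
(array([250.50352, 132.95914], dtype=float32), array([307.5958  , 127.114395], dtype=float32)) (array([241.54059, 136.5    ], dtype=float32), array([317.02393, 136.5    ], dtype=float32))
(array([ 498.85593982, -214.05564615,  -22.85184056]), np.float64(0.39623129900932075))
(array([ 580.16352431, -210.17413633,   26.99708862]), np.float64(1.0250182846636633))
```

The rest centre is (544.0,-306.7), its long axis at 91.35°. The 80 mm width confirms the 9 mm height. I'll align and lower to just above it.

Call:
arm_command(
  steps=[
    [[0,0.11,0,0.5,0,0,-0.2],[0,0,0,0.7,0,0,0],[0,0,0,0.7,0,0,0],[0,0,0,0.5,0,0,0],[0,0,0,0.3,0,0,0],[0,0,0,0.05,0,0,0],[0,0,0,0,0,0,0],[0,0,0,0,0,0,0]],
  ],
  squeeze=20,
)

```text
time_s: 11.38
eef_pos: [543.4, -242.5, 134.8]
ee_rot: [0.001, 0.699, 0.716, 0.0]
force: [-0.2, -0.3, -0.4]
grip_width: 0.251
grip_force: 24.6
```

Run:
```python
from h import *
s=sense();rel([542.5,-242.2,128],s);C=cam("wrist",s);i=capture("wrist")[...,::-1];cv2.imwrite("pics/r3.png",i)
h=cv2.cvtColor(i,cv2.COLOR_BGR2HSV);print(proj(C,[542.5,-242,12]),i[190:260:8,284].tolist())
m=((h[...,0]<25)&(h[...,1]>80)).astype(np.uint8)*255
c=big(m,230,150,340,330);print(cv2.boundingRect(c));c=c.reshape(-1,2);v=c[:,1].min();u=c[c[:,1]<v+3,0].mean();print("tip",u,v,onz(C,(u,v),15))
```

```text
pos [ 543.4 -242.5  134.8] tool d(mm) [ 0.3 -0.9  6.8] y ang 1.37 tilt [ 0.0014 -0.001  -1.    ] q [-0.62  0.57  1.42  0.    1.15 -0.64] F [-0.2 -0.3 -0.4] t 11.375
[279.10018708 202.96518355] [[244, 244, 244], [220, 223, 226], [20, 34, 46], [21, 34, 46], [18, 32, 43], [18, 31, 44], [20, 33, 43], [18, 31, 42], [15, 25, 35]]
(255, 201, 55, 98)
tip 283.0 201 [ 545.19745204 -239.72438846   15.        ]
```

Call:
arm_command(
  steps=[
    [[0,0,-0.03,0.04,0,0,0],[0,0,0,0.04,0,0,0],[0,0,0,0.03,0,0,0],[0,0,0,0.02,0,0,0],[0,0,0,0.02,0,0,0],[0,0,0,0,0,0,0]],
  ],
)

```text
time_s: 12.18
eef_pos: [542.2, -242.8, 127.7]
ee_rot: [0.002, 0.699, 0.716, 0.0]
force: [-0.7, 0.0, 9.2]
grip_width: 0.247
grip_force: 25.2
```

Call:
arm_command(
  steps=[
    [[0,-0.095,0,0,0,0,0],[0,-0.095,0,0,0,0,0],[0,-0.095,0,0.01,0,0,0],[0,-0.095,0,0.01,0,0,0],[0,-0.094,0,0.017,0,0,0],[0,-0.094,0,0.017,0,0,0],[0,-0.092,0,0.025,0,0,0],[0,-0.092,0,0.025,0,0,0]],
  ],
)

```text
time_s: 13.18
eef_pos: [542.8, -280.5, 121.8]
ee_rot: [0.001, 0.699, 0.716, -0.0]
force: [0.1, -1.2, 4.0]
grip_width: 0.245
grip_force: 25.1
```

```bash
cat > tip.py <<'E'
from h import *
import sys
s=sense();rel([542.2,-242.8,128],s);C=cam("wrist",s);i=capture("wrist")[...,::-1];cv2.imwrite(f"pics/{sys.argv[1]}.png",i)
h=cv2.cvtColor(i,cv2.COLOR_BGR2HSV)
m=((h[...,0]<25)&(h[...,1]>80)).astype(np.uint8)*255
c=big(m,240,60,325,330);print(cv2.boundingRect(c),"expected tip",proj(C,[542.6,-242,13]));c=c.reshape(-1,2);v=c[:,1].min();u=c[c[:,1]<v+3,0].mean();print("tip",u,v,onz(C,(u,v),13))
E
python3 tip.py t1
```

```text
pos [ 542.8 -280.5  121.8] tool d(mm) [37.6  0.3 -6.3] y ang 1.38 tilt [ 0.0012 -0.0013 -1.    ] q [-0.67  0.61  1.38 -0.    1.15 -0.69] F [ 0.1 -1.2  4. ] t 13.175
(256, 148, 54, 157) expected tip [281.44411933 151.59444626]
tip 282.57142857142856 148 [ 543.27107852 -239.67969355   13.        ]
```

No slip: the tip stays at y=-239.7 while the spoon pivots. Continuing.

Call:
arm_command(
  steps=[
    [[0,-0.179,0,0.066,0,0,0],[0,-0.172,0,0.08,0,0,0],[0,-0.164,0,0.096,0,0,0],[0,-0.156,0,0.11,0,0,0],[0,-0.146,0,0.122,0,0,0],[0,-0.134,0,0.136,0,0,0],[0,-0.122,0,0.146,0,0,0],[0,-0.108,0,0.156,0,0,0]],
  ],
)

```text
time_s: 14.22
eef_pos: [543.7, -338.8, 74.5]
ee_rot: [-0.001, 0.699, 0.716, 0.0]
force: [-0.0, 0.6, 0.4]
grip_width: 0.247
grip_force: 25.0
```

```bash
python3 tip.py t2
```

```text
pos [ 543.7 -338.8   74.5] tool d(mm) [ 96.1   0.8 -53.4] y ang 1.38 tilt [-8.0e-04  1.1e-03 -1.0e+00] q [-0.74  0.73  1.31  0.    1.11 -0.76] F [-0.   0.6  0.4] t 14.225
(256, 60, 54, 243) expected tip [282.75182226  41.40238341]
tip 285.0 60 [ 543.89567644 -250.30829614   13.        ]
```

```bash
sed -i 's/240,60,325/240,0,325/' tip.py; python3 tip.py t3
```

```text
pos [ 543.3 -339.2   73.5] tool d(mm) [ 96.5   1.1 -54.3] y ang 1.36 tilt [-0.0017  0.0015 -1.    ] q [-0.74  0.73  1.31  0.    1.11 -0.76] F [ 0.1 -0.4 -0.4] t 14.275
(256, 38, 54, 265) expected tip [283.57322775  40.30160091]
tip 285.5 38 [ 543.49215794 -240.96750699   13.        ]
```

View pics/t3.png

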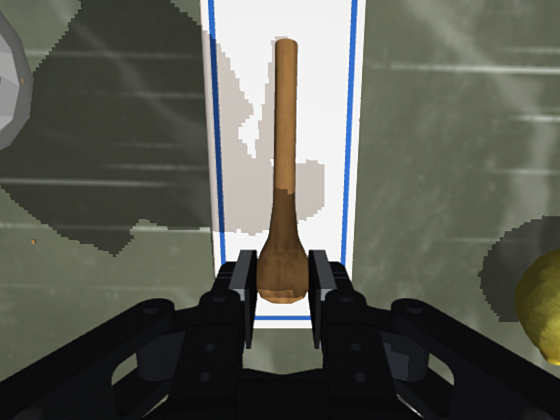

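The spoon leans at about 60°, centred left to right on the rest, tip at (285,38) with the corner still in contact. I'll finish the arc to just above flat.

Call:
arm_command(
  steps=[
    [[0,-0.096,0,0.088,0,0,0],[0,-0.08,0,0.172,0,0,0],[0,-0.064,0,0.178,0,0,0],[0,-0.048,0,0.186,0,0,0],[0,-0.034,0,0.186,0,0,0],[0,-0.012,0,0.114,0,0,0],[0,0,0,0,0,0,0]],
  ],
)

```text
time_s: 15.2
eef_pos: [544.1, -355.4, 28.8]
ee_rot: [-0.001, 0.699, 0.716, 0.0]
force: [-0.3, 0.5, 0.2]
grip_width: 0.252
grip_force: 24.9
```

```bash
python3 tip.py t4
```

```text
pos [ 544.1 -355.4   28.8] tool d(mm) [112.7   0.7 -99.1] y ang 1.37 tilt [-7.e-04  8.e-04 -1.e+00] q [-0.76  0.81  1.3   0.    1.04 -0.78] F [-0.3  0.5  0.2] t 15.2
(256, 0, 54, 301) expected tip [282.92548202 -32.92655353]
tip 290.0 0 [ 545.36032535 -252.21297095   13.        ]
```

Call:
arm_command(
  steps=[
    [[0,-0.01,0,0.04,0,0,0],[0,0,0,0.03,0,0,0],[0,0,0,0.02,0,0,0],[0,0,0,0,0,0,0],[0,0,0,0,0,0,0]],
  ],
)

```text
time_s: 15.88
eef_pos: [544.3, -356.1, 24.9]
ee_rot: [0.0, 0.699, 0.716, -0.0]
force: [-1.1, -0.4, -0.0]
grip_width: 0.247
grip_force: 24.9
```

Call:
arm_command(
  steps=[
    [[0,0,0,0.015,0,0,0],[0,0,0,0.01,0,0,0],[0,0,0,0,0,0,0],[0,0,0,0,0,0,0]],
  ],
)

```text
time_s: 16.38
eef_pos: [544.4, -356.2, 24.0]
ee_rot: [0.0, 0.699, 0.716, -0.0]
force: [-1.5, 0.0, 5.4]
grip_width: 0.248
grip_force: 25.1
```

```bash
cat > topm.py <<'E'
from h import *
for n in("top","scene"):
    i=capture(n)[...,::-1].copy();C=cam(n);cv2.imwrite(f"pics/{n}_f.png",i)
    h=cv2.cvtColor(i,cv2.COLOR_BGR2HSV)
    q=np.array([proj(C,p) for p in([508,-395,9],[508,-217,9],[580,-217,9],[580,-395,9])]).astype(np.int32)
    roi=np.zeros(i.shape[:2],np.uint8);cv2.fillConvexPoly(roi,q,255)
    m=((h[...,0]<25)&(h[...,1]>70)&(h[...,2]>60)&(roi>0)).astype(np.uint8)*255
    for c in cv2.findContours(m,cv2.RETR_EXTERNAL,cv2.CHAIN_APPROX_NONE)[0]:
        if cv2.contourArea(c)>10:
            W=np.array([onz(C,p.ravel(),16)[:2] for p in c]);print(n,cv2.contourArea(c),"x",W[:,0].min().round(1),W[:,0].max().round(1),"y",W[:,1].min().round(1),W[:,1].max().round(1),"mean",W.mean(0).round(1),"line",cv2.fitLine(W.astype(np.float32),cv2.DIST_L2,0,.01,.01).ravel().round(3))
E
python3 topm.py
```

```text
scene 29.5 x 537.5 554.0 y -356.8 -249.0 mean [ 542.8 -302.5] line [ 3.70000e-02 -9.99000e-01  5.42823e+02 -3.02473e+02]
```

The scene view gives a spoon line at x≈542.8, from y=-357 to -249. It lies flat, lengthwise and centred, so I'll release.

Call:
arm_command(
  steps=[
    [[0.35,0,0,0,0,0,0],[0.45,0,0,0,0,0,0],[0.6,0,0,0,0,0,0],[0.6,0,0,0,0,0,0]],
  ],
)

```text
time_s: 16.98
eef_pos: [544.3, -356.0, 23.4]
ee_rot: [-0.0, 0.699, 0.716, -0.0]
force: [-0.1, -0.1, -0.8]
grip_width: 0.603
grip_force: 0.0
```

Call:
arm_command(
  steps=[
    [[0.6,0,0,-0.2,0,0,0],[0.6,0,0,-0.5,0,0,0],[0.6,0,0,-0.8,0,0,0],[0.6,0,0,-0.8,0,0,0],[0.6,0,0,-0.8,0,0,0],[0.6,0,0,-0.8,0,0,0],[0.6,0,0,-0.6,0,0,0],[0.6,0,0,0,0,0,0]],
  ],
)

```text
time_s: 17.98
eef_pos: [544.8, -356.5, 251.7]
ee_rot: [0.003, 0.699, 0.716, 0.0]
force: [0.6, 0.0, 0.1]
grip_width: 0.597
grip_force: 0.0
```

```bash
python3 topm.py
python3 - <<'E'
from h import *
rel([544,-306,200]);C=cam("wrist");i=capture("wrist")[...,::-1].copy();h=cv2.cvtColor(i,cv2.COLOR_BGR2HSV)
q=np.array([proj(C,p) for p in([508,-398,9],[508,-214,9],[580,-214,9],[580,-398,9])]).astype(np.int32);print(q.tolist())
roi=np.zeros(i.shape[:2],np.uint8);cv2.fillConvexPoly(roi,q,255)
m=((h[...,0]<25)&(h[...,1]>80)&(roi>0)).astype(np.uint8)*255
c=max(cv2.findContours(m,cv2.RETR_EXTERNAL,cv2.CHAIN_APPROX_NONE)[0],key=cv2.contourArea)
W=np.array([onz(C,p.ravel(),15)[:2] for p in c],np.float32);print(cv2.boundingRect(c),W.min(0),W.max(0),cv2.minAreaRect(W),cv2.fitLine(W,cv2.DIST_L2,0,.01,.01).ravel())
cv2.imwrite("pics/f.png",i)
E
```

```text
scene 43.5 x 531.9 550.4 y -363.1 -249.7 mean [ 541.5 -307.4] line [ 7.00000e-03  1.00000e+00  5.41492e+02 -3.07367e+02]
pos [ 544.1 -355.9  248. ] tool d(mm) [49.8  1.1 48. ] y ang 1.38 tilt [-5.e-04  5.e-04 -1.e+00] q [-0.76  0.6   1.06  0.    1.48 -0.78] F [ 0.1 -1.1 -0.8] t 18.075
[[245, 213], [245, 20], [323, 22], [314, 215]]
(271, 60, 24, 127) [ 533.93896 -366.40848] [ 557.04785 -247.60065] ((544.3005981445312, -307.0007629394531), (23.03441619873047, 118.63513946533203), 1.3820664882659912) [ 5.0713359e-03  9.9998713e-01  5.4561047e+02 -3.0664746e+02]
```

```bash
python3 -c "
from rig import *
print(finish_job())"
```

```text
the job is handed in; nothing more can be done
None
```

Job handed in at about 18 s: the spoon lies flat and lengthwise on the rest, within about 2 mm of centre by the wrist camera; the arm never went near the brush, though I did not image it again at the end.

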